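# Refill the spice rack and lock its slide

## Robot

A 6-joint arm with a two-finger parallel gripper is mounted at the origin on a cart in front of the work surface, level with it; the furniture and walls round the work are solid. World frame = base frame: x ahead of the robot, y to its left, z up, the work surface at z = 0. Lengths are in mm, angles in rad, forces in N, time in s.
With the tool pointing down it reaches from about 250 to 800 mm from the base axis. Payload 3.9 kg.
Tool frame: the origin (TCP) lies on the centre line of the jaws, within the pads' length; the fingertips stand 25 mm ahead of it and the grasp point (between the pads) lies 6 mm ahead of it (manip.tips_ahead is the distance from the TCP to the fingertips, in mm); z points along the fingers, y is the line along which they close (so a half turn about z gives the same grasp; the last joint's range is limited). The gripper opens to 85 mm and grips with 20 to 120 N. Pads are 22 mm wide; open, the fingers measure 114 mm over their backs; the gripper's body (76 mm by 85 mm) begins 54 mm behind the grasp point. The pads swing forward as they close: fully open they stand 13 mm farther back than shut.
Start: joints at [-1.322, 0.26, -0.138, 1.173, 0, 1.571], TCP at [129.272, -508.826, 256.304] pointing down, gripper open.
Joint ranges: [-2.78, 2.78], [-0.83, 1.72], [-1.28, 1.37], [-1.9, 2.12], [-1.57, 1.48], [-3.14, 3.14]. Speed limits (rad/s): [2.57, 2.57, 3.14, 3.14, 3.14, 3.14].

## Interface

Orientations are given as a unit quaternion [w, x, y, z].
In Python, from workcell import manip, capture, get_calibration gives the robot as it stands.
- The arm moves only by the tool jog_arm, never from a script. Its argument "plan" is a list of rows, each a list of 4 numbers: the shift along the tool's x, y, z in m, then the turn about the tool's z in rad. A call has 1 to 5 rows; each row is the pose to reach, as a shift and turn from the pose commanded when the call began, along the tool's axes at that moment; what a row does not reach only later rows make up. A row lasts 1/12 s, in which the tool goes at most 41.7 mm and 7.16 degrees, less where a joint would pass 70% of its speed; a pose out of reach is approached as far as the arm can. A call with a gripper value outside its range is refused whole. "fingers" is the closure, from 0 (fully open) to 1 (shut), set as the call begins (left out, the last holds). The fingers move at their own pace and stop on an object; "force" is the grip in N (left out, the last holds). Time passes only in rows, so rows that repeat a pose let the fingers close. It gives the time, the measured TCP pose, the force, the opening and the grip force at its end, in the units of the state.
- manip.get_state(): the state, without advancing time (a new reading comes with each control period).
- capture(name): name is "side" or "top"; returns the picture (384x512x3 uint8, red, green, blue); there is no depth.
- get_calibration(name): a dict with "fx", "fy", "cx", "cy" (pixels), "extrinsics" (4x4, takes a point from camera to world coordinates). Camera axes: x right, y down, z forward; pixel columns grow to the right and rows downward; lengths in mm; the calibration is good to about 2 mm. A picture is of the moment at which its call begins. get_calibration takes no time and is no camera call.
- manip.close_job(): hands the job in; it is judged then, once.
The state is a dict: "clock": time; "joints": joint angles; "dq": joint speeds; "effort": joint torques, N m; "eef_pos": TCP position; "eef_rot": TCP orientation; "contact_force": force on the tool from outside, world axes, zero at the start; "ft_torque": the same for the moment, N m; "width": opening from 0.0 (shut) to 1.0 (fully open); "finger_force": force on a finger pad.
Only numpy, scipy, OpenCV 4.12 (cv2) and the standard library are available. Lean on these libraries where they do the work, as an engineer would, in place of code of your own. Each camera call takes 0.05 s, during which the arm holds its last target. There are 200 camera calls.

## Task

Put the red spice jar back into the spice rack, upright, directly beside the salt shaker on its side towards the sliding end plate; push the jars there apart to make room and set it down, do not drop it. Then push the orange grip of the sliding end plate all the way home to its end stop, so that all four stand upright in a closed row. Knock nothing over and leave the things around where they are.

Things in the scene. Friction and masses are not known exactly. Their poses are not given: they have to be found in the camera images.
- rack: Fixed wooden spice rack, 295 long (its y) x 70 wide (x). Origin: centre of its underside. A straight channel: slippery polished steel floor 8 mm above the worktop, 52 mm wide between side rails 34 mm high. Its -y end is a fixed wall 78 mm high, inner face at y = -137.5 mm; a sliding end plate closes the +y end. Three jars stand against the wall, 1 to 3 mm apart, centred in the channel.
- slide (a joint): Sliding end plate, m: 0 = drawn back to the open stop, 0.060 = home at its end stop (towards rack -y). Starts at 0 to 0.048. No spring, about 2 N of friction, stays where left. Its face to the jars (46 wide, top 71 mm above the worktop) is at rack y = 107.5 mm - value: 245 mm from the wall when open, 185 when home, where the four in the row (179 in all) just fit. It pushes jars ahead of it.
- slide_grip (a point): Centre of the orange upright grip block on the sliding plate: 22 (rack x) x 24 (rack y) x 38 high, its centre 91 mm above the worktop and 24 mm behind the plate's face (rack +y side), on the channel's centre line. Axes as the rack's. To be pinched across the channel (along rack x).
- spice_2: The red jar: clear spice jar with red-brown contents, a red and green label and a black cap; 45 diameter x 105 high (cap: the top 21 mm, 45 across; body 44), 0.08 to 0.15 kg. Origin at the centre of its underside, z up. Starts on the worktop left of the rack, between the mustard jar on its +x side and the tin on its -x side (its own axes), about 10 mm from each; free along its own y.
- salt_shaker: Salt shaker in the rack's row: clear with white salt and a grey domed top, 44 diameter x 90 high. Origin at the centre of its underside, z up. It stands first or second from the fixed wall and may lean up to 3 degrees.
- spice_1: Green-labelled spice jar with black cap in the row, 45 diameter x 105 high (cap: top 21 mm). Origin at the centre of its underside, z up. It stands first or second from the wall, where the shaker is not.
- spice_3: Green-labelled spice jar, looks like spice_1, same size. Origin at the centre of its underside, z up. It stands third from the wall.
- mustard_jar: Bystander: mustard jar with grey lid, 59 diameter x 85 high. Origin at the centre of its underside, z up. 
- puree_tin: Bystander: tomato tin, 57 diameter x 72 high. Origin at the centre of its underside, z up. 
- garlic: Bystander: garlic bulb, 60 across x 59 high, behind the rack. Origin at its underside.
- tea_light: Bystander: tea light, 38 diameter x 15 high, in front of the rack. Origin at its underside.
- honey_jar: Bystander: honey jar with green lid, 66 diameter x 100 high, behind the rack. Origin at the centre of its underside, z up. 
- matches_box: Bystander: small blue and white salt carton, 39 x 57 x 92 high, right of the rack. Origin at the centre of its underside, z up. 
- lime: Bystander: lime, 52 x 45 x 45, right of the rack. Origin at its underside.

How it is judged (in metres and radians):
On the way, in this order (a step that is already met when the one before it is completed fails the run):
1. the red jar stands on the rack's floor next to the shaker, on the slide's side of it, while the slide is not yet home (z of spice_2 in the frame of rack between 0.005 and 0.012 m and x of spice_2 in the frame of rack between -0.008 and 0.008 m and y of spice_2 in the frame of rack above -0.1225 m and angle between spice_2's own z axis and vertical below 0.12 rad and ((y of salt_shaker in the frame of rack below -0.1025 m and y of spice_2 in the frame of rack above -0.1025 m) or (y of salt_shaker in the frame of rack below -0.0825 m and y of spice_2 in the frame of rack above -0.0825 m) or (y of salt_shaker in the frame of rack below -0.0625 m and y of spice_2 in the frame of rack above -0.0625 m) or (y of salt_shaker in the frame of rack below -0.0425 m and y of spice_2 in the frame of rack above -0.0425 m) or (y of salt_shaker in the frame of rack below -0.0225 m and y of spice_2 in the frame of rack above -0.0225 m) or (y of salt_shaker in the frame of rack below -0.0025 m and y of spice_2 in the frame of rack above -0.0025 m) or (y of salt_shaker in the frame of rack below 0.0175 m and y of spice_2 in the frame of rack above 0.0175 m) or (y of salt_shaker in the frame of rack below 0.0375 m and y of spice_2 in the frame of rack above 0.0375 m) or (y of salt_shaker in the frame of rack below 0.0575 m and y of spice_2 in the frame of rack above 0.0575 m)) and horizontal distance between spice_2 and salt_shaker below 0.085 m and value of joint slide below 0.057 m and y of spice_2 in the frame of slide_grip below 0 m), for 0.2 s.
2. then the slide is pushed home (value of joint slide above 0.057 m), for 0.2 s.
At the end, for the whole second after the job is handed in: The red jar, the salt shaker and the two green jars stand on the rack's floor in the channel, upright (within 7 degrees) and at rest; the red jar is the shaker's next neighbour on the side of the slide (centres less than 55 mm apart); the slide is within 3 mm of its home stop (value above 0.057) (z of spice_2 in the frame of rack between 0.005 and 0.012 m and x of spice_2 in the frame of rack between -0.008 and 0.008 m and y of each of spice_2, salt_shaker, spice_1, spice_3 in the frame of rack above -0.1225 m and angle between each of spice_2, salt_shaker, spice_1, spice_3's own z axis and vertical below 0.12 rad and linear speed of each of spice_2, salt_shaker, spice_1, spice_3 below 0.02 m/s and z of salt_shaker in the frame of rack between 0.005 and 0.012 m and x of salt_shaker in the frame of rack between -0.008 and 0.008 m and z of spice_1 in the frame of rack between 0.005 and 0.012 m and x of spice_1 in the frame of rack between -0.008 and 0.008 m and z of spice_3 in the frame of rack between 0.005 and 0.012 m and x of spice_3 in the frame of rack between -0.008 and 0.008 m and ((y of salt_shaker in the frame of rack below -0.1025 m and y of spice_2 in the frame of rack above -0.1025 m) or (y of salt_shaker in the frame of rack below -0.0825 m and y of spice_2 in the frame of rack above -0.0825 m) or (y of salt_shaker in the frame of rack below -0.0625 m and y of spice_2 in the frame of rack above -0.0625 m) or (y of salt_shaker in the frame of rack below -0.0425 m and y of spice_2 in the frame of rack above -0.0425 m) or (y of salt_shaker in the frame of rack below -0.0225 m and y of spice_2 in the frame of rack above -0.0225 m) or (y of salt_shaker in the frame of rack below -0.0025 m and y of spice_2 in the frame of rack above -0.0025 m) or (y of salt_shaker in the frame of rack below 0.0175 m and y of spice_2 in the frame of rack above 0.0175 m) or (y of salt_shaker in the frame of rack below 0.0375 m and y of spice_2 in the frame of rack above 0.0375 m) or (y of salt_shaker in the frame of rack below 0.0575 m and y of spice_2 in the frame of rack above 0.0575 m)) and horizontal distance between spice_2 and salt_shaker below 0.055 m and value of joint slide above 0.057 m); the robot touches nothing.
It fails at once if a bystander (mustard jar, tin, garlic, tea light, honey jar, salt carton, lime) is pushed more than 30 mm from its place (distance of any of mustard_jar, puree_tin, garlic, tea_light, honey_jar, matches_box, lime from where it was at the start of the episode above 0.03 m).
It fails at once if a jar, the shaker or one of the standing bystanders is tipped over (more than 35 degrees) (angle between any of spice_2, salt_shaker, spice_1, spice_3, mustard_jar, puree_tin, honey_jar, matches_box's own z axis and vertical above 0.61 rad).
It fails at once if the red jar is dropped into the rack (falls faster than 0.7 m/s over it) instead of being set down (linear speed of spice_2 above 0.7 m/s and z of spice_2 in the frame of rack below 0.06 m and x of spice_2 in the frame of rack between -0.03 and 0.03 m and horizontal distance between spice_2 and rack below 0.15 m).
It also fails if it takes over 62 s, if anything falls off the work surface, if the arm or the gripper's body presses on something with over 40 N, if the wrist force passes 120 N, or if a joint passes its speed limit or range.

## Working session

There is one attempt and no reset: what is moved stays moved. The work goes in short steps, Python scripts to look and compute and a tool call to move; the robot and the scene stay as the last step left them, time stands still between calls to the robot, and variables do not carry over. Pictures are saved under pics/ and viewed, at most 10 in all, crops included, and the job is handed in when it is done.

Besides the shell and the picture viewer there is one more tool, called after ">>>" by a JSON object that holds its "op" and its "data", one argument or row to a line. jog_arm: Moves the arm, as the interface text tells. Its arguments: {"type":"object","properties":{"plan":{"type":"array"},"fingers":{"type":"number"},"force":{"type":"number"}},"required":["plan"]}

```bash
mkdir -p pics; ls
python3 - <<'E'
from workcell import manip, capture, get_calibration
import cv2, numpy as np
for n in ("side","top"):
    im=capture(n); cv2.imwrite(f"pics/{n}0.png",cv2.resize(im[:,:,::-1],(768,576),interpolation=cv2.INTER_CUBIC)); np.save(f"pics/{n}0.npy",im)
    c=get_calibration(n); print(n,c["fx"],c["fy"],c["cx"],c["cy"]); print(np.round(c["extrinsics"],3))
s=manip.get_state(); print(s)
E
```

```text
pics
side 355.9881146033847 355.9881146033847 256.8849939012286 186.1720744632515
[[ 8.87000e-01 -2.30000e-01  4.00000e-01 -1.76990e+01]
 [-4.61000e-01 -4.76000e-01  7.49000e-01 -9.53473e+02]
 [ 1.90000e-02 -8.49000e-01 -5.28000e-01  7.48885e+02]
 [ 0.00000e+00  0.00000e+00  0.00000e+00  1.00000e+00]]
top 378.25663310917264 378.25663310917264 254.93903112244567 189.66570769845265
[[ 1.500000e-02 -9.820000e-01  1.870000e-01  3.036690e+02]
 [-1.000000e+00 -1.400000e-02  8.000000e-03 -1.174400e+01]
 [-5.000000e-03 -1.870000e-01 -9.820000e-01  1.074196e+03]
 [ 0.000000e+00  0.000000e+00  0.000000e+00  1.000000e+00]]
{'clock': 0.1, 'joints': array([-1.32199312e+00,  2.60622903e-01, -1.39268562e-01,  1.17269705e+00,
       -2.55741388e-05,  1.57079808e+00]), 'dq': array([ 0.00021629,  0.00083384,  0.00315313,  0.00129261, -0.00079002,
        0.00028758]), 'effort': array([ 1.98098573e-04, -4.06509626e+01,  2.54526633e+01,  1.01133049e-02,
        1.02428576e-04,  4.15651002e-06]), 'eef_pos': array([ 129.12779238, -508.27277541,  255.53491544]), 'eef_rot': array([-8.87580960e-04,  9.92271803e-01,  1.24080078e-01, -1.23877077e-04]), 'contact_force': array([-0.52872886, -0.35402137,  0.32087797]), 'ft_torque': array([0.02284257, 0.00643403, 0.02959078]), 'finger_force': 0.0, 'width': 0.9998882183847624}
```

View pics/top0.png

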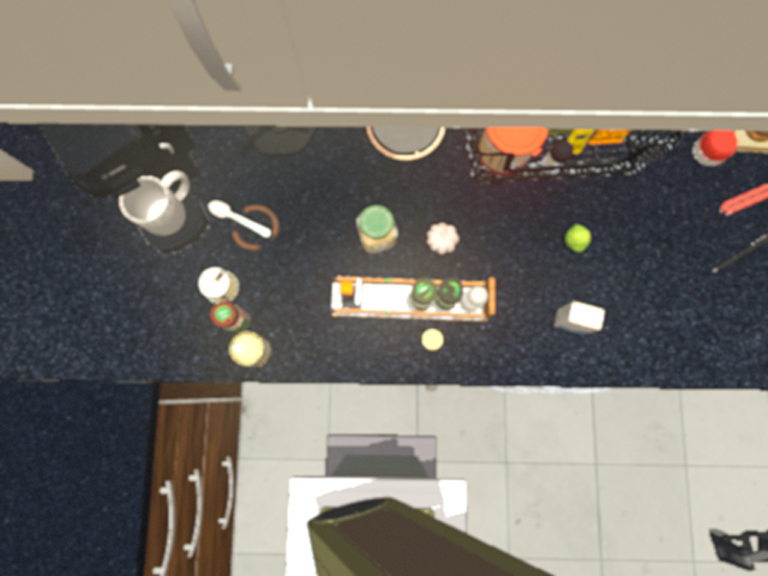

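View pics/side0.png

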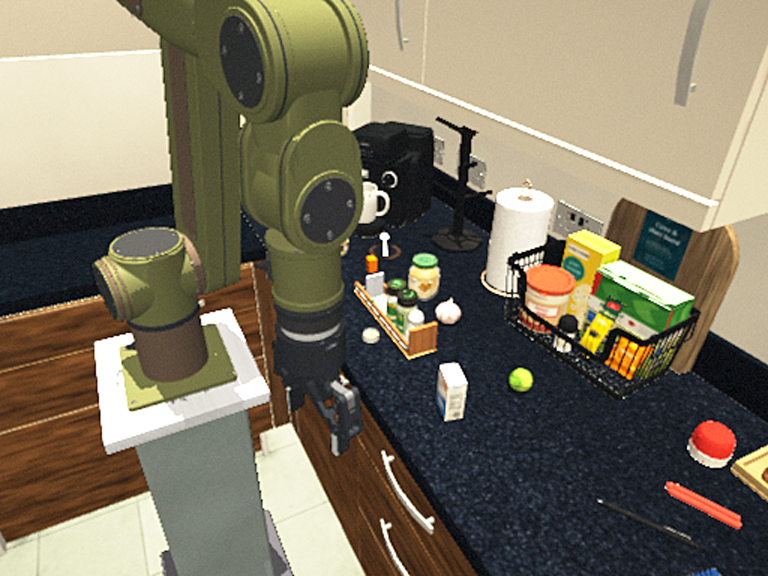

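The top view shows the rack lying along world y, with its wall to the right at about (492,297). The shaker is first from the wall at (477,297), then the green jars at (450,292) and (424,290). The orange grip is at (347,288), and the red jar is at (224,315) between the mustard jar (215,283) and the tin (249,348). The side view agrees. Next I'll zoom in.

```bash
cat > h.py <<'E'
import numpy as np, cv2
from workcell import manip, capture, get_calibration
def proj(n,P):
    c=get_calibration(n);T=np.linalg.inv(np.array(c["extrinsics"]));p=T[:3,:3]@np.asarray(P,float)+T[:3,3]
    return np.array([c["fx"]*p[0]/p[2]+c["cx"],c["fy"]*p[1]/p[2]+c["cy"]])
def ray(n,uv,z):
    c=get_calibration(n);T=np.array(c["extrinsics"]);d=T[:3,:3]@np.array([(uv[0]-c["cx"])/c["fx"],(uv[1]-c["cy"])/c["fy"],1.])
    return T[:3,3]+d*(z-T[2,3])/d[2]
def crop(im,x0,x1,y0,y1,k):
    o=cv2.resize(im[y0:y1,x0:x1,::-1],None,fx=k,fy=k,interpolation=cv2.INTER_CUBIC)
    for x in range(-(-x0//10)*10,x1,10): cv2.putText(o,str(x),((x-x0)*k,8),0,.3,(255,255,255));cv2.line(o,((x-x0)*k+k//2,10),((x-x0)*k+k//2,14),(255,255,255))
    for y in range(-(-y0//10)*10,y1,10): cv2.putText(o,str(y),(0,(y-y0)*k+k//2+4),0,.3,(255,255,255))
    return o
E
python3 - <<'E'
from h import *
t=np.load("pics/top0.npy"); s=np.load("pics/side0.npy")
a=crop(t,215,335,176,222,6); b=crop(t,130,185,175,250,4); c=crop(s,220,300,160,240,4)
W=np.zeros((600,720,3),np.uint8); W[:276]=a; W[280:580,:220]=b; W[280:600,240:560]=c
cv2.imwrite("pics/comp0.png",W)
hsv=cv2.cvtColor(t,cv2.COLOR_RGB2HSV)
m=cv2.inRange(hsv,(8,150,150),(22,255,255)); m[:175]=0;m[225:]=0
n,l,st,ce=cv2.connectedComponentsWithStats(m)
for i in range(1,n):
    if st[i,4]>4: print("orange",st[i],ce[i],ray("top",ce[i],110))
E
```

```text
orange [226 187   9   2  17] [230.23529412 187.47058824] [491.8247832   60.16502935 110.        ]
orange [325 186   5  24  97] [327.22680412 197.12371134] [ 469.95603985 -191.07511674  110.        ]
orange [310 188   6   2   8] [312.5  188.75] [ 491.44965085 -153.36916329  110.        ]
orange [228 190   8   7  23] [232.34782609 194.13043478] [474.33111222  54.21335176 110.        ]
orange [146 212   9   5  11] [149.90909091 214.09090909] [419.307047   264.50735963 110.        ]
```

View pics/comp0.png

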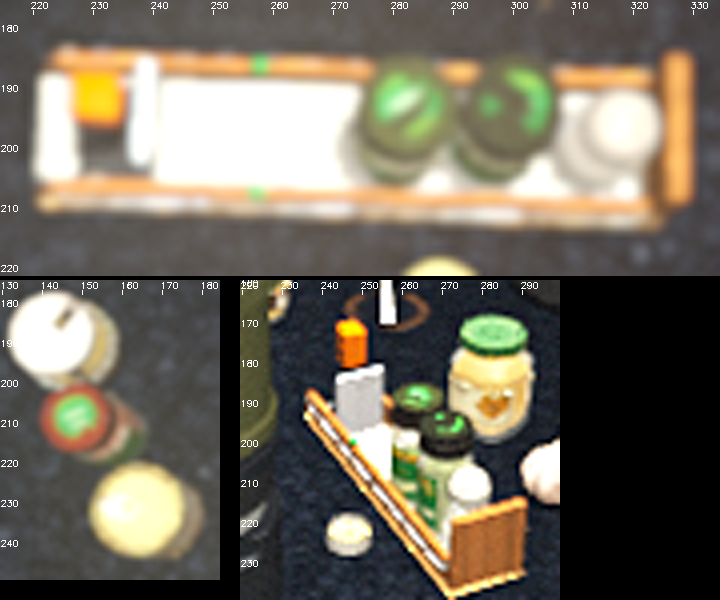

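The composite shows cap centres near (282,193) for spice_3 and (299,193) for spice_1. The shaker dome is at (318,195), the red cap at (149,208), the grip top at (231,191) and the plate's top edge at x≈237-241. The shaker is first from the wall, so the red jar goes between it and spice_1. Now I'll compute coordinates.

Run:
```python
from h import *
t=np.load("pics/top0.npy")
hsv=cv2.cvtColor(t,cv2.COLOR_RGB2HSV)
m=cv2.inRange(hsv,(8,90,110),(22,255,255))
# rails: per-column centroid of orange in row bands (top faces at z=34)
for band in ((182,191),(205,213)):
    pts=[]
    for u in list(range(242,270)):
        v=np.nonzero(m[band[0]:band[1],u])[0]
        if len(v): pts.append(ray("top",(u,band[0]+v.mean()),34)[:2])
    pts=np.array(pts,np.float32); vx,vy,x0,y0=cv2.fitLine(pts,cv2.DIST_HUBER,0,.01,.01).ravel()
    if vy<0: vx,vy=-vx,-vy
    print("rail",band,"yaw",np.arctan2(-vx,vy),"x at y=-40",x0+(-40-y0)*vx/vy,len(pts))
w=m.copy(); w[:,:322]=0;w[:,332:]=0;w[:183]=0;w[212:]=0
p=np.argwhere(w)[:,::-1].astype(np.float32);r=cv2.minAreaRect(p);print("wall",r,ray("top",p.mean(0),78),ray("top",r[0],78))
bx=cv2.boxPoints(r);print(np.round([ray("top",b,78)[:2] for b in bx],1))
for n,uv,z in (("sp3",(281.7,193.3),113),("sp1",(298.8,193),113),("salt",(318,194.5),98),("salt lo",(318,194.5),90),("red",(149,207.5),105),("must",(143.5,186.5),85),("tin",(154,231),72),("gripcol",(231,191),110),("plateface",(240.8,194),71)):
    print(n,np.round(ray("top",uv,z),1))
g=cv2.cvtColor(t,cv2.COLOR_RGB2GRAY)
def circ(x0,x1,y0,y1,r0,r1,z,k=6):
    c=cv2.GaussianBlur(cv2.resize(t[y0:y1,x0:x1],None,fx=k,fy=k,interpolation=cv2.INTER_CUBIC),(0,0),2)
    for ch in range(3):
        h=cv2.HoughCircles(c[:,:,ch],cv2.HOUGH_GRADIENT,1.5,40,param1=80,param2=12,minRadius=int(r0*k),maxRadius=int(r1*k))
        if h is not None:
            for q in h[0,:2]: uv=((q[0]+.5)/k-.5+x0,(q[1]+.5)/k-.5+y0); print("  circ",ch,np.round(uv,1),round(q[2]/k,1),np.round(ray("top",uv,z),1))
for nm,a in (("red",(134,166,195,222,8,9.8,105)),("must",(128,166,172,204,10,12,85)),("tin",(138,176,214,246,10,12,72)),("sp3",(270,293,180,208,8,9.5,113)),("sp1",(290,310,180,208,8,9.5,113))):
    print(nm);circ(*a)
s=np.load("pics/side0.npy")
print("side grip",ray("side",(247.3,170),110),ray("side",(262,198),105))
```

```text
rail (182, 191) yaw 0.014068202 x at y=-40 510.91895 25
rail (205, 213) yaw -0.031907037 x at y=-40 449.6556 24
wall ((326.0, 197.5), (27.0, 8.0), 90.0) [ 473.4173222  -195.63965125   78.        ] [ 474.40991215 -193.73647024   78.        ]
[[ 511.  -183.7]
 [ 511.3 -205.2]
 [ 438.3 -203.6]
 [ 438.  -182.4]]
sp3 [477.8 -73.3 113. ]
sp1 [ 479.2 -117.5  113. ]
salt [ 478.7 -169.3   98. ]
salt lo [ 480.1 -170.6   90. ]
red [437.  269.4 105. ]
must [496.1 293.8  85. ]
tin [379.1 261.5  72. ]
gripcol [482.5  57.9 110. ]
plateface [481.9  34.1  71. ]
red
  circ 0 [149.2 209. ] 9.5 [433.2 268.6 105. ]
  circ 1 [150.5 205.5] 9.2 [442.4 266.  105. ]
  circ 1 [149.5 212.2] 9.0 [424.8 267.4 105. ]
must
  circ 0 [142.5 188.2] 10.9 [491.4 296.2  85. ]
  circ 0 [149.  190.5] 10.2 [485.5 278.5  85. ]
  circ 1 [143.  188.5] 11.2 [490.7 294.8  85. ]
  circ 2 [143.  188.7] 11.2 [490.1 294.8  85. ]
  circ 2 [152.5 190.2] 10.4 [486.4 269.2  85. ]
tin
  circ 0 [163.2 232. ] 11.3 [376.9 237.   72. ]
  circ 1 [163.5 231.7] 11.6 [377.6 236.4  72. ]
sp3
  circ 0 [280.2 198.2] 8.2 [464.9 -69.5 113. ]
  circ 0 [290.7 194.5] 8.8 [475.1 -96.6 113. ]
  circ 1 [277.5 187.2] 8.2 [493.7 -62.3 113. ]
  circ 1 [291.2 195. ] 9.1 [473.8 -97.9 113. ]
  circ 2 [279.7 200.5] 9.0 [459.  -68.3 113. ]
  circ 2 [278.2 186.7] 8.1 [495.  -64.3 113. ]
sp1
  circ 0 [299.  194.5] 9.1 [ 475.4 -117.8  113. ]
  circ 0 [291.2 195. ] 9.1 [473.8 -97.9 113. ]
  circ 1 [295.5 197.5] 9.3 [ 467.4 -108.8  113. ]
  circ 2 [297.2 197.7] 8.3 [ 466.8 -113.3  113. ]
side grip [486.82308889  67.55458221 110.        ] [ 451.91216043 -112.04164678  105.        ]
```

The measured sizes check out: the plate face and grip are 24 mm apart, and mustard to tin is about 119 mm (123 expected). I'll start moving towards the slide grip and refine the measurements on the way.

>>> {"op": "jog_arm", "data": {
  "plan": [
    [0.029,-0.028,0,-0.12],
    [0.058,-0.057,0,-0.24],
    [0.087,-0.085,0,-0.36],
    [0.116,-0.113,0,-0.48],
    [0.145,-0.14,0,-0.6]
  ],
  "fingers": 0,
  "force": 30
}}

```text
clock: 0.52
eef_pos: [235.5, -335.4, 255.9]
eef_rot: [-0.0, 0.91, 0.414, 0.0]
contact_force: [1.7, -0.2, 0.1]
width: 0.997
finger_force: 0.0
```

>>> {"op": "jog_arm", "data": {
  "plan": [
    [0.04,-0.007,0,-0.12],
    [0.08,-0.014,0,-0.24],
    [0.12,-0.02,0,-0.36],
    [0.16,-0.027,0,-0.48],
    [0.2,-0.034,0,-0.6]
  ]
}}

```text
clock: 0.93
eef_pos: [342.3, -162.9, 256.2]
eef_rot: [0.0, 0.747, 0.665, -0.0]
contact_force: [1.6, -0.8, 0.1]
width: 0.995
finger_force: 0.0
```

>>> {"op": "jog_arm", "data": {
  "plan": [
    [0,0,0,-0.1],
    [0,0,0,-0.1]
  ]
}}

```text
clock: 1.1
eef_pos: [342.8, -162.6, 256.1]
eef_rot: [-0.0, 0.712, 0.702, -0.0]
contact_force: [0.2, -0.9, -0.3]
width: 1.003
finger_force: 0.0
```

```bash
cat >> h.py <<'E'
def to(x,y,z,yaw=None):
    """shift in tool axes (mm) and turn to bring TCP to world x,y,z, tool y axis at world angle yaw"""
    from scipy.spatial.transform import Rotation as R
    s=manip.get_state(); M=R.from_quat(np.roll(s["eef_rot"],-1)).as_matrix(); a=np.arctan2(M[1,1],M[0,1])
    d=M.T@(np.array([x,y,z])-s["eef_pos"])
    t=None if yaw is None else -((yaw-a+np.pi/2)%np.pi-np.pi/2)
    print("t",round(s["clock"],2),"pos",np.round(s["eef_pos"],1),"yaw",round(a,3),"tilt",np.round(M[:2,2],3),"w",round(s["width"],3),"ff",round(s["finger_force"],1),"F",np.round(s["contact_force"],1),"-> shift",np.round(d,1),"turn",t)
E
python3 - <<'E'
from h import *
to(480,58,256,-0.02)
t=np.load("pics/top0.npy").astype(np.float32); 
k=8
def edge(prof):
    g=np.abs(np.diff(prof)); i=g.argmax(); i=min(max(i,1),len(g)-2); a,b,c=g[i-1:i+2]; return i+.5+.5*(a-c)/(a-2*b+c+1e-9)
up=[];lo=[]
for u in range(230,322):
    up.append((u,180+edge(t[180:188,u,0])))
up=np.array(up,np.float32)
P=np.array([ray("top",p,34)[:2] for p in up],np.float32)
vx,vy,x0,y0=cv2.fitLine(P,cv2.DIST_HUBER,0,.01,.01).ravel(); 
r=np.abs((P[:,0]-x0)-(P[:,1]-y0)*vx/vy); print("far rail outer yaw",-np.arctan(vx/vy),"x(y=-50)",x0+(-50-y0)*vx/vy,"med res",np.median(r))
# wall outer edge, top z=78
W=np.array([ray("top",(327+edge(t[v,327:335,0]),v),78)[:2] for v in range(187,208)]);print("wall outer y med",np.median(W[:,1]),np.round(np.polyfit(W[:,0],W[:,1],1),3))
# rail left end z=34
for v in (185,186,208,209): print("left end",v,np.round(ray("top",(216+edge(t[v,216:226,0]),v),34),1))
# wall from side: outer top/bottom corners
for uv,z in (((273,219),78),((291.3,214.5),78),((272,239.5),0),((291.3,233),0)): print("side wall",np.round(ray("side",uv,z),1))
# red cap ring
hsv=cv2.cvtColor(t.astype(np.uint8),cv2.COLOR_RGB2HSV); m=(cv2.inRange(hsv,(0,110,60),(8,255,255))|cv2.inRange(hsv,(170,110,60),(180,255,255))|cv2.inRange(hsv,(50,90,60),(85,255,255)))
m[:195]=0;m[225:]=0;m[:,:134]=0;m[:,170:]=0
c=max(cv2.findContours(m,0,1)[0],key=cv2.contourArea); print("red cap",cv2.boundingRect(c),cv2.minEnclosingCircle(c)); (u,v),_=cv2.minEnclosingCircle(c); print(ray("top",(u,v),105))
E
```

```text
t 1.1 pos [ 342.8 -162.6  256.1] yaw -0.014 tilt [-0.001  0.   ] w 1.003 ff 0.0 F [ 0.2 -0.9 -0.3] -> shift [222.5 134.1   0. ] turn 0.005966895487625301
far rail outer yaw -1.565628 x(y=-50) 2371.7444 med res 12209.413
wall outer y med -204.39005713997224 [-2.20000e-02 -1.94137e+02]
left end 185 [513.5  85.2  34. ]
left end 186 [510.6  85.3  34. ]
left end 208 [448.3  90.   34. ]
left end 209 [445.4  90.6  34. ]
side wall [ 447.  -195.3   78. ]
side wall [ 510.9 -200.4   78. ]
side wall [ 444.2 -200.4    0. ]
side wall [ 517.6 -200.     0. ]
red cap (140, 201, 18, 17) ((148.36956787109375, 208.63043212890625), 8.698628425598145)
[434.04341576 270.88038665 105.        ]
```

Two views put the rack centre near (478, -57) with a yaw of about -0.02. The slide is at about 16 mm, so there is roughly 50 mm to spare and it doesn't need opening. I'll go to spice_1, the second jar, and pinch it across the channel.

>>> {"op": "jog_arm", "data": {
  "plan": [
    [0.012,0.036,0,0],
    [0.024,0.072,0,0],
    [0.036,0.108,0,0],
    [0.041,0.135,0,0],
    [0.041,0.135,0,0]
  ]
}}

```text
clock: 1.52
eef_pos: [482.7, -127.6, 255.6]
eef_rot: [0.001, 0.716, 0.698, 0.001]
contact_force: [0.3, 0.1, -0.0]
width: 0.999
finger_force: 0.0
```

>>> {"op": "jog_arm", "data": {
  "plan": [
    [0,0,0.03,0],
    [0,0,0.06,0],
    [0,0,0.09,0],
    [0,0,0.1,0],
    [0,0,0.1,0]
  ]
}}

```text
clock: 1.93
eef_pos: [473.9, -127.6, 153.0]
eef_rot: [-0.003, 0.717, 0.698, -0.002]
contact_force: [-0.4, -0.1, 1.0]
width: 0.997
finger_force: 0.0
```

Run:
```python
from h import *
to(478,-119.5,96,-0.02)
s=capture("side");np.save("pics/side1.npy",s)
t=capture("top");np.save("pics/top1.npy",t)
W=np.zeros((560,760,3),np.uint8); a=crop(s,225,315,160,250,6); W[:540,:540]=a; b=crop(t,245,335,175,225,2);W[:100,550:730]=b
cv2.imwrite("pics/c1.png",W)
```

```text
t 1.93 pos [ 473.9 -127.6  153. ] yaw -0.027 tilt [-0.008  0.002] w 0.997 ff 0.0 F [-0.4 -0.1  1. ] -> shift [ 8.1  4.3 57. ] turn -0.006838012650149938
```

View pics/c1.png

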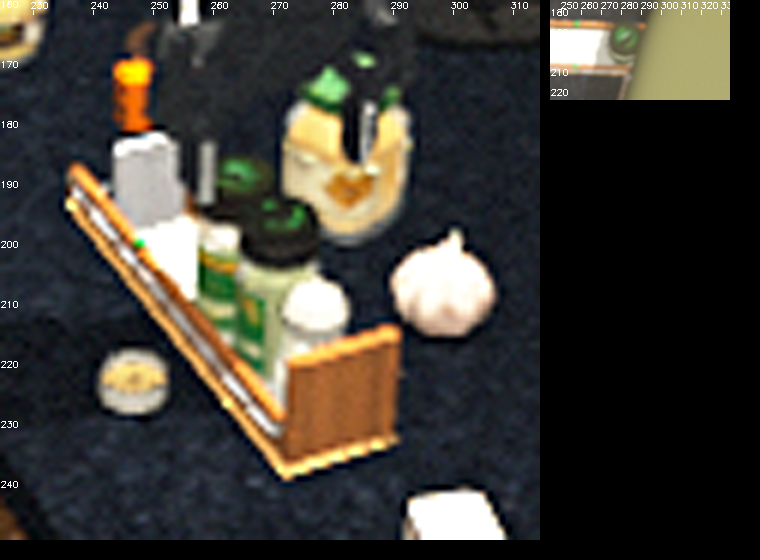

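The side view shows the gripper above spice_1, whose cap is at about (271.5,195). The spice_3 cap is at about (265,189), the dome at about (277.5,208), and nothing has moved. I'll let the arm settle and recompute.

>>> {"op": "jog_arm", "data": {
  "plan": [
    [0,0,0.01,0],
    [0,0,0.01,0]
  ]
}}

```text
clock: 2.2
eef_pos: [477.9, -127.7, 146.8]
eef_rot: [0.0, 0.716, 0.698, 0.0]
contact_force: [-1.8, 1.7, -0.9]
width: 0.998
finger_force: 0.0
```

Run:
```python
from h import *
to(478,-120,96,-0.02)
for n,uv,z in (("sp1",(271.3,195.3),113),("sp3",(265,188.8),113),("dome",(277.2,206.5),98),("grip",(247.0,171),108),("plate tl",(244,183.5),71),("plate tr",(253.5,181.8),71)): print(n,np.round(ray("side",uv,z),1))
```

```text
t 2.2 pos [ 477.9 -127.7  146.8] yaw -0.024 tilt [ 0.001 -0.   ] w 0.998 ff 0.0 F [-1.8  1.7 -0.9] -> shift [ 7.7 -0.2 50.8] turn -0.004209630689294919
sp1 [ 480.8 -121.8  113. ]
sp3 [481.2 -78.1 113. ]
dome [ 477.6 -166.8   98. ]
grip [484.1  64.5 108. ]
plate tl [462.5  44.9  71. ]
plate tr [499.1  40.5  71. ]
```

>>> {"op": "jog_arm", "data": {
  "plan": [
    [0.007,0.001,0.015,0],
    [0.007,0.001,0.03,0],
    [0.007,0.001,0.045,0],
    [0.007,0.001,0.05,0],
    [0.007,0.001,0.05,0]
  ]
}}

```text
clock: 2.62
eef_pos: [478.5, -120.1, 96.3]
eef_rot: [-0.0, 0.715, 0.699, -0.0]
contact_force: [-0.6, 0.3, -0.4]
width: 1.0
finger_force: 0.0
```

>>> {"op": "jog_arm", "data": {
  "plan": [
    [0,0,0,0],
    [0,0,0,0],
    [0,0,0,0],
    [0,0,0,0],
    [0,0,0,0]
  ],
  "fingers": 1,
  "force": 20
}}

```text
clock: 3.03
eef_pos: [479.8, -120.1, 97.4]
eef_rot: [0.001, 0.715, 0.699, 0.0]
contact_force: [-0.5, 0.4, 5.3]
width: 0.516
finger_force: 20.0
```

>>> {"op": "jog_arm", "data": {
  "plan": [
    [0,0,0,0],
    [0,0,0,0],
    [0,0,0,0],
    [0,0,0,0],
    [0,0,0,0]
  ]
}}

```text
clock: 3.45
eef_pos: [479.8, -120.1, 97.4]
eef_rot: [0.001, 0.715, 0.699, 0.0]
contact_force: [-0.5, -0.4, 5.5]
width: 0.515
finger_force: 20.1
```

Gripped: the opening is 43.9 mm, which matches the 44 mm body. Now I'll slide it slowly towards the plate, first 15 mm and then a check.

>>> {"op": "jog_arm", "data": {
  "plan": [
    [0.003,0,0,0],
    [0.006,0,0,0],
    [0.009,0,0,0],
    [0.012,0,0,0],
    [0.015,0,0,0]
  ]
}}

```text
clock: 3.87
eef_pos: [480.6, -105.8, 97.4]
eef_rot: [0.002, 0.715, 0.699, 0.0]
contact_force: [-0.8, -1.8, 5.4]
width: 0.524
finger_force: 20.2
```

Run:
```python
from h import *
s=capture("side"); t=capture("top")
W=np.zeros((520,760,3),np.uint8); W[:504,:504]=crop(s,230,314,166,250,6); W[:150,504:759]=crop(t,220,305,175,225,3)
cv2.imwrite("pics/c2.png",W)
```

```text
(no output)
```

View pics/c2.png

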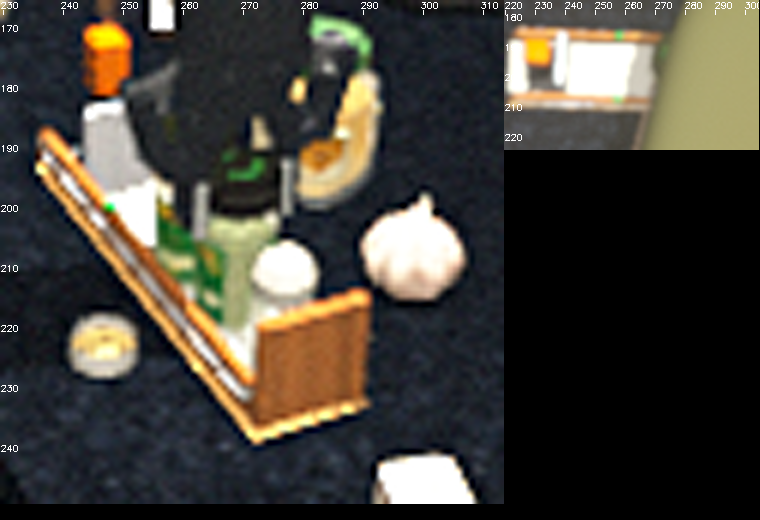

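The jar moved 14 mm and the shaker stays upright. The spice_3 label at about (256-266,197-217) may look slanted, so I'll zoom in before pushing on.

Run:
```python
from h import *
to(0,0,0)
s=capture("side"); t=capture("top"); s0=np.load("pics/side0.npy"); t0=np.load("pics/top0.npy")
W=np.zeros((600,800,3),np.uint8); W[:400,:400]=crop(s0,245,285,182,222,10); W[:400,400:]=crop(s,245,285,182,222,10); W[400:595,:400]=crop(t0,240,290,180,219,8)[:195,:400][:195]; W[400:595,400:]=crop(t,240,290,184,219,8)[:195,:400]
cv2.imwrite("pics/c3.png",W)
```

```text
t 3.97 pos [ 480.6 -105.3   97.3] yaw -0.022 tilt [ 0.003 -0.002] w 0.52 ff 20.2 F [ 0.5 -1.9  5.6] -> shift [  95.  -483.    95.9] turn None
```

View pics/c3.png

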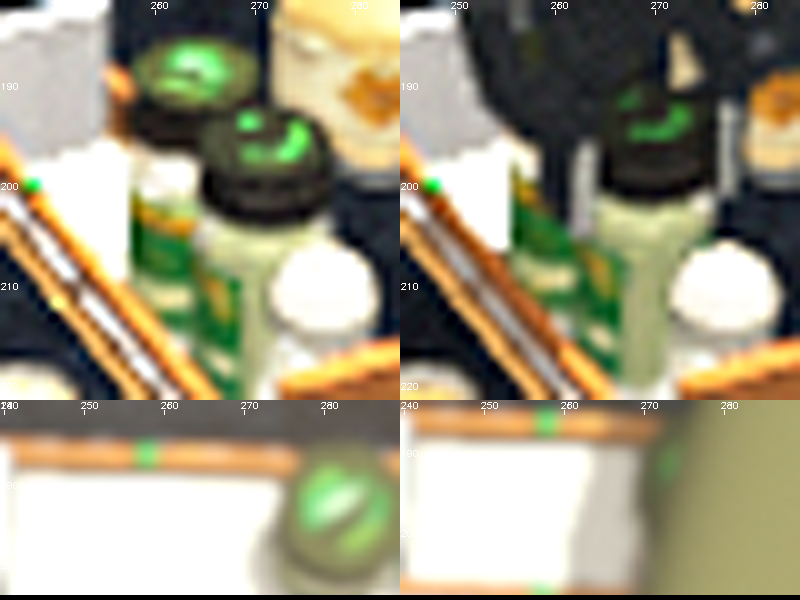

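Compared with the earlier view, spice_3 has moved about 2 px in both axes in the side image and 5 px (13 mm) in the top one. It has slid upright, and the apparent slant is just the two labels lining up. I'll keep pushing.

>>> {"op": "jog_arm", "data": {
  "plan": [
    [0.003,0,0,0],
    [0.006,0,0,0],
    [0.009,0,0,0],
    [0.013,0,0,0],
    [0.017,0,0,0]
  ]
}}

```text
clock: 4.48
eef_pos: [481.0, -88.8, 97.4]
eef_rot: [0.002, 0.715, 0.699, 0.0]
contact_force: [0.8, -2.6, 5.7]
width: 0.518
finger_force: 20.2
```

>>> {"op": "jog_arm", "data": {
  "plan": [
    [0.004,0,0,0],
    [0.008,0,0,0],
    [0.012,0,0,0],
    [0.016,0,0,0],
    [0.02,0,0,0]
  ]
}}

```text
clock: 4.9
eef_pos: [481.4, -68.7, 97.4]
eef_rot: [0.002, 0.715, 0.699, 0.0]
contact_force: [-0.0, -2.7, 5.4]
width: 0.522
finger_force: 20.2
```

>>> {"op": "jog_arm", "data": {
  "plan": [
    [0.003,0,0,0],
    [0.006,0,0,0],
    [0.009,0,0,0],
    [0.01,0,0,0],
    [0.01,0,0,0]
  ]
}}

```text
clock: 5.32
eef_pos: [481.7, -58.5, 97.4]
eef_rot: [0.002, 0.715, 0.699, 0.0]
contact_force: [-0.6, -1.0, 6.0]
width: 0.516
finger_force: 20.2
```

>>> {"op": "jog_arm", "data": {
  "plan": [
    [0,0,0,0],
    [0,0,0,0],
    [0,0,0,0],
    [0,0,0,0]
  ],
  "fingers": 0
}}

```text
clock: 5.65
eef_pos: [480.0, -57.8, 96.0]
eef_rot: [-0.0, 0.715, 0.699, -0.0]
contact_force: [-1.4, 0.3, -0.9]
width: 0.996
finger_force: 0.0
```

>>> {"op": "jog_arm", "data": {
  "plan": [
    [0,0,-0.03,0],
    [0,0,-0.065,0],
    [0,0,-0.1,0],
    [0,0,-0.135,0],
    [0,0,-0.15,0]
  ]
}}

```text
clock: 6.07
eef_pos: [482.1, -58.0, 250.7]
eef_rot: [0.002, 0.715, 0.699, 0.002]
contact_force: [0.1, -0.2, 0.0]
width: 0.999
finger_force: 0.0
```

>>> {"op": "jog_arm", "data": {
  "plan": [
    [0.04,-0.005,0,-0.12],
    [0.08,-0.01,0,-0.24],
    [0.12,-0.015,0,-0.36],
    [0.16,-0.02,0,-0.48],
    [0.2,-0.026,0,-0.6]
  ]
}}

```text
clock: 6.48
eef_pos: [458.3, 144.2, 246.3]
eef_rot: [0.0, 0.474, 0.881, 0.0]
contact_force: [1.1, -0.4, -0.3]
width: 1.0
finger_force: 0.0
```

>>> {"op": "jog_arm", "data": {
  "plan": [
    [0.024,0.01,0,-0.12],
    [0.047,0.021,0,-0.24],
    [0.07,0.032,0,-0.36],
    [0.094,0.043,0,-0.48],
    [0.117,0.053,0,-0.6]
  ]
}}

```text
clock: 6.9
eef_pos: [438.6, 271.0, 246.0]
eef_rot: [-0.0, 0.192, 0.981, -0.0]
contact_force: [1.8, -0.3, -0.8]
width: 1.001
finger_force: 0.0
```

>>> {"op": "jog_arm", "data": {
  "plan": [
    [0,0,0,-0.12],
    [0,0,0,-0.24],
    [0,0,0,-0.36],
    [0,0,0,-0.48],
    [0,0,0,-0.6]
  ]
}}

```text
clock: 7.32
eef_pos: [438.9, 269.6, 245.9]
eef_rot: [-0.0, -0.107, 0.994, -0.0]
contact_force: [-0.7, -0.4, 0.1]
width: 0.996
finger_force: 0.0
```

>>> {"op": "jog_arm", "data": {
  "plan": [
    [0,0,0,-0.08],
    [0,0,0,-0.08],
    [0,0,0,-0.08]
  ]
}}

```text
clock: 7.57
eef_pos: [439.0, 269.5, 246.0]
eef_rot: [-0.0, -0.142, 0.99, -0.0]
contact_force: [1.1, -1.4, -1.1]
width: 1.0
finger_force: 0.0
```

Run:
```python
from h import *
to(434.5,270,85,1.86)
s=capture("side"); t=capture("top"); np.save("pics/top4.npy",t); np.save("pics/side4.npy",s)
W=np.zeros((600,800,3),np.uint8); W[:288,:720]=crop(t,215,335,176,224,6); W[300:600,:280]=crop(t,130,200,175,250,4); W[300:600,300:620]=crop(s,225,305,165,240,4)
cv2.imwrite("pics/c4.png",W)
```

```text
t 7.57 pos [439.  269.5 246. ] yaw 1.856 tilt [-0.001 -0.   ] w 1.0 ff 0.0 F [ 1.1 -1.4 -1.1] -> shift [  4.1   1.8 161. ] turn -0.0041537216752365325
```

View pics/c4.png

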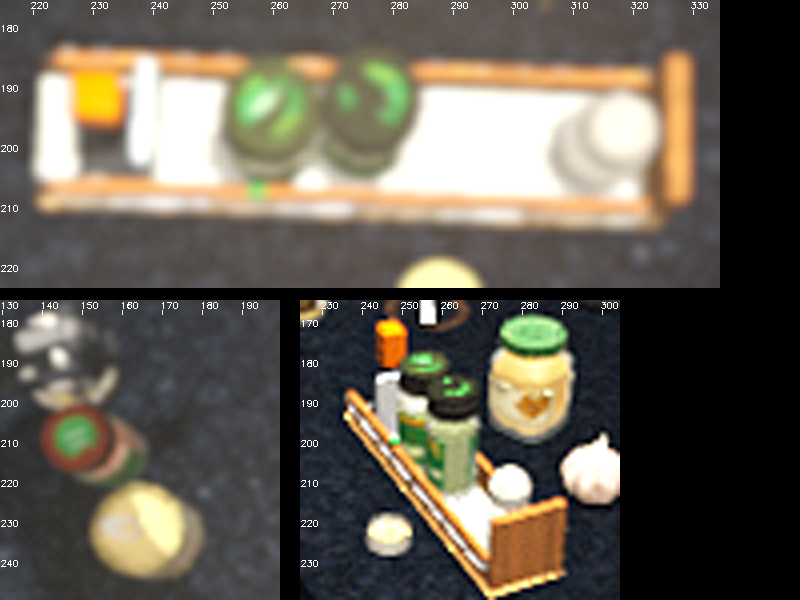

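The gap is made: both green jars stand upright at u≈260 and 276, and the shaker is still at the wall (u≈318). The red cap is at (149,209), not touched. Now I'll descend onto the red jar and pinch it along its free axis.

>>> {"op": "jog_arm", "data": {
  "plan": [
    [0.004,0.002,0.035,0],
    [0.004,0.002,0.07,0],
    [0.004,0.002,0.1,0],
    [0.004,0.002,0.12,0],
    [0.004,0.002,0.12,0]
  ]
}}

```text
clock: 8.08
eef_pos: [431.7, 268.4, 122.1]
eef_rot: [-0.004, -0.143, 0.99, -0.002]
contact_force: [-0.9, -1.3, 0.2]
width: 1.002
finger_force: 0.0
```

>>> {"op": "jog_arm", "data": {
  "plan": [
    [0,0,0.015,0],
    [0,0,0.03,0],
    [0,0,0.045,0],
    [0,0,0.048,0],
    [0,0,0.048,0]
  ]
}}

```text
clock: 8.5
eef_pos: [434.8, 270.3, 78.5]
eef_rot: [-0.0, -0.143, 0.99, -0.0]
contact_force: [0.6, -1.0, 0.3]
width: 0.996
finger_force: 0.0
```

>>> {"op": "jog_arm", "data": {
  "plan": [
    [0,0,0,0],
    [0,0,0,0],
    [0,0,0,0],
    [0,0,0,0],
    [0,0,0,0]
  ],
  "fingers": 1,
  "force": 30
}}

```text
clock: 8.92
eef_pos: [435.7, 270.8, 79.5]
eef_rot: [0.001, -0.143, 0.99, 0.0]
contact_force: [-0.2, -0.9, 5.0]
width: 0.516
finger_force: 30.1
```

>>> {"op": "jog_arm", "data": {
  "plan": [
    [0,0,0,0],
    [0,0,0,0],
    [0,0,0,0],
    [0,0,0,0]
  ]
}}

```text
clock: 9.25
eef_pos: [435.7, 270.8, 79.5]
eef_rot: [0.001, -0.143, 0.99, 0.0]
contact_force: [-0.3, -1.4, 5.6]
width: 0.52
finger_force: 30.1
```

Gripped at 44 mm. I'll lift it straight up, then carry and turn it over to the gap.

>>> {"op": "jog_arm", "data": {
  "plan": [
    [0,0,-0.02,0],
    [0,0,-0.05,0],
    [0,0,-0.08,0],
    [0,0,-0.11,0],
    [0,0,-0.14,0]
  ]
}}

```text
clock: 9.67
eef_pos: [434.3, 270.1, 219.6]
eef_rot: [-0.0, -0.143, 0.99, -0.0]
contact_force: [-0.1, 0.4, -1.5]
width: 0.513
finger_force: 31.1
```

>>> {"op": "jog_arm", "data": {
  "plan": [
    [0.004,-0.026,0,0.12],
    [0.009,-0.052,0,0.24],
    [0.013,-0.078,0,0.36],
    [0.018,-0.104,0,0.48],
    [0.022,-0.13,0,0.6]
  ]
}}

```text
clock: 10.08
eef_pos: [450.1, 138.3, 218.4]
eef_rot: [-0.0, 0.158, 0.987, -0.0]
contact_force: [0.1, 0.1, -0.9]
width: 0.516
finger_force: 31.1
```

>>> {"op": "jog_arm", "data": {
  "plan": [
    [-0.011,-0.023,0,0.12],
    [-0.022,-0.046,0,0.24],
    [-0.033,-0.069,0,0.36],
    [-0.044,-0.092,0,0.48],
    [-0.056,-0.115,0,0.6]
  ]
}}

```text
clock: 10.5
eef_pos: [468.0, 11.6, 218.3]
eef_rot: [-0.0, 0.443, 0.896, -0.0]
contact_force: [0.0, 0.1, -1.0]
width: 0.518
finger_force: 31.1
```

>>> {"op": "jog_arm", "data": {
  "plan": [
    [-0.022,-0.012,0,0.12],
    [-0.045,-0.024,0,0.24],
    [-0.067,-0.036,0,0.36],
    [-0.09,-0.048,0,0.48],
    [-0.112,-0.06,0,0.6]
  ]
}}

```text
clock: 10.92
eef_pos: [489.3, -113.7, 218.2]
eef_rot: [-0.0, 0.689, 0.725, -0.0]
contact_force: [0.7, 0.1, -1.2]
width: 0.517
finger_force: 31.2
```

>>> {"op": "jog_arm", "data": {
  "plan": [
    [0,0,0,0.08],
    [0,0,0,0.08],
    [0,0,0,0.08]
  ]
}}

```text
clock: 11.17
eef_pos: [489.0, -112.5, 218.1]
eef_rot: [-0.0, 0.714, 0.7, -0.0]
contact_force: [0.7, -0.3, -1.0]
width: 0.517
finger_force: 31.2
```

Run:
```python
from h import *
to(480,-113,130,-0.022)
```

```text
t 11.17 pos [ 489.  -112.5  218.1] yaw -0.02 tilt [-0.001  0.001] w 0.517 ff 31.2 F [ 0.7 -0.3 -1. ] -> shift [-0.7 -9.  88.1] turn 0.0015101892112976412
```

>>> {"op": "jog_arm", "data": {
  "plan": [
    [0,-0.003,0,0],
    [0,-0.006,0,0],
    [-0.001,-0.009,0,0],
    [-0.001,-0.009,0,0]
  ]
}}

```text
clock: 11.5
eef_pos: [479.5, -112.8, 218.3]
eef_rot: [-0.0, 0.714, 0.7, -0.0]
contact_force: [-0.1, -0.6, -1.9]
width: 0.518
finger_force: 31.1
```

>>> {"op": "jog_arm", "data": {
  "plan": [
    [0,0,0.004,0],
    [0,0,0.008,0],
    [0,0,0.012,0],
    [0,0,0.012,0],
    [0,0,0.012,0]
  ]
}}

```text
clock: 11.92
eef_pos: [480.2, -113.2, 205.7]
eef_rot: [-0.0, 0.715, 0.699, -0.0]
contact_force: [0.9, -0.1, -1.7]
width: 0.516
finger_force: 31.1
```

Run:
```python
from h import *
to(480,-113,130,-0.022)
s=capture("side")
W=crop(s,240,310,145,240,6); cv2.imwrite("pics/c5.png",W)
# expected side pixel of jar base/top centre for TCP-based centre
for z in (115,115+105): print(z,np.round(proj("side",(480,-113,z)),1))
print("shaker base left/sp1",np.round(proj("side",(479,-168,98)),1),np.round(proj("side",(481.5,-58,113)),1))
```

```text
t 11.92 pos [ 480.2 -113.2  205.7] yaw -0.022 tilt [-0.001  0.   ] w 0.516 ff 31.1 F [ 0.9 -0.1 -1.7] -> shift [ 0.2 -0.1 75.7] turn 0.0001416976358914468
115 [269.8 193.5]
220 [271.1 165.2]
shaker base left/sp1 [277.8 206.6] [262.2 185.9]
```

View pics/c5.png

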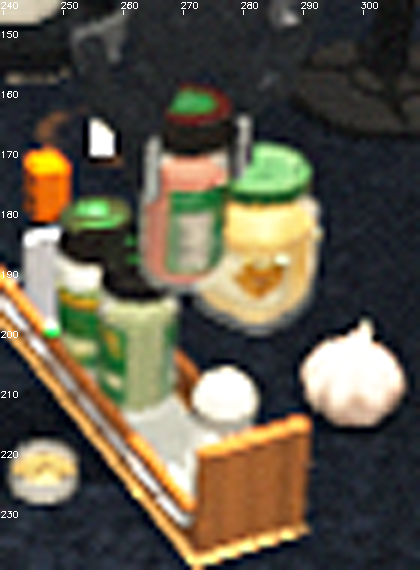

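The side view shows the red jar held upright, with its top centre at about (272.5,162) against (271,162) predicted. That puts it at y≈-113, centred over the gap between spice_1 and the shaker dome at (277.5,207). Now I'll lower it.

>>> {"op": "jog_arm", "data": {
  "plan": [
    [0,0,0.015,0],
    [0,0,0.03,0],
    [0,0,0.045,0],
    [0,0,0.06,0],
    [0,0,0.06,0]
  ]
}}

```text
clock: 12.38
eef_pos: [478.6, -112.9, 143.9]
eef_rot: [-0.002, 0.715, 0.699, -0.001]
contact_force: [-0.5, 0.1, -1.7]
width: 0.515
finger_force: 31.1
```

>>> {"op": "jog_arm", "data": {
  "plan": [
    [0,0,0.012,0],
    [0,0,0.024,0],
    [0,0,0.036,0],
    [0,0,0.044,0],
    [0,0,0.048,0]
  ]
}}

```text
clock: 12.8
eef_pos: [480.3, -113.3, 97.9]
eef_rot: [-0.0, 0.715, 0.699, -0.0]
contact_force: [0.2, 0.4, -0.3]
width: 0.516
finger_force: 31.2
```

>>> {"op": "jog_arm", "data": {
  "plan": [
    [0,0,0.002,0],
    [0,0,0.004,0],
    [0,0,0.006,0],
    [0,0,0.006,0],
    [0,0,0.006,0]
  ]
}}

```text
clock: 13.22
eef_pos: [480.7, -113.3, 92.6]
eef_rot: [0.0, 0.715, 0.699, 0.0]
contact_force: [0.3, -0.3, -0.9]
width: 0.516
finger_force: 31.2
```

>>> {"op": "jog_arm", "data": {
  "plan": [
    [0,0,0.001,0],
    [0,0,0.002,0],
    [0,0,0.003,0],
    [0,0,0.003,0],
    [0,0,0.003,0]
  ]
}}

```text
clock: 13.63
eef_pos: [480.4, -113.3, 89.2]
eef_rot: [-0.0, 0.715, 0.699, -0.0]
contact_force: [-0.4, -0.0, -0.7]
width: 0.518
finger_force: 31.2
```

>>> {"op": "jog_arm", "data": {
  "plan": [
    [0,0,0.001,0],
    [0,0,0.0015,0],
    [0,0,0.002,0],
    [0,0,0.002,0]
  ]
}}

```text
clock: 13.97
eef_pos: [480.5, -113.3, 87.5]
eef_rot: [0.0, 0.715, 0.699, 0.0]
contact_force: [-1.3, 0.1, 1.7]
width: 0.52
finger_force: 31.4
```

It has touched down: the force rose by about 2.5 N at the expected height of 87.5. Releasing and retreating.

>>> {"op": "jog_arm", "data": {
  "plan": [
    [0,0,0,0],
    [0,0,0,0],
    [0,0,0,0],
    [0,0,0,0],
    [0,0,0,0]
  ],
  "fingers": 0
}}

```text
clock: 14.38
eef_pos: [480.5, -113.3, 87.3]
eef_rot: [0.0, 0.715, 0.699, 0.0]
contact_force: [0.8, 0.4, -0.2]
width: 1.001
finger_force: 0.0
```

>>> {"op": "jog_arm", "data": {
  "plan": [
    [0,0,-0.025,0],
    [0,0,-0.055,0],
    [0,0,-0.085,0],
    [0,0,-0.115,0],
    [0,0,-0.13,0]
  ]
}}

```text
clock: 14.8
eef_pos: [482.0, -113.7, 220.9]
eef_rot: [0.002, 0.715, 0.699, 0.001]
contact_force: [1.5, 0.2, -0.1]
width: 1.001
finger_force: 0.0
```

>>> {"op": "jog_arm", "data": {
  "plan": [
    [0.04,0,0,0],
    [0.08,0,0,0],
    [0.12,0,0,0],
    [0.16,0,0,0],
    [0.171,0,0,0]
  ]
}}

```text
clock: 15.22
eef_pos: [484.2, 62.0, 217.5]
eef_rot: [-0.001, 0.713, 0.701, 0.001]
contact_force: [-0.1, 0.6, -0.6]
width: 0.998
finger_force: 0.0
```

>>> {"op": "jog_arm", "data": {
  "plan": [
    [0,0,0,0],
    [0,0,0,0]
  ]
}}

```text
clock: 15.38
eef_pos: [484.1, 57.9, 217.2]
eef_rot: [0.0, 0.714, 0.7, -0.0]
contact_force: [0.5, 0.2, 0.1]
width: 1.0
finger_force: 0.0
```

Run:
```python
from h import *
to(483,58,104,-0.022)
s=capture("side"); t=capture("top")
W=np.zeros((600,800,3),np.uint8); W[:480,:480]=crop(s,235,315,165,245,6); W[:150,485:785]=crop(t,230,330,175,225,3)
cv2.imwrite("pics/c6.png",W)
```

```text
t 15.38 pos [484.1  57.9 217.2] yaw -0.02 tilt [-0.    -0.001] w 1.0 ff 0.0 F [0.5 0.2 0.1] -> shift [  0.2  -1.1 113.2] turn 0.0018019175154007083
```

View pics/c6.png

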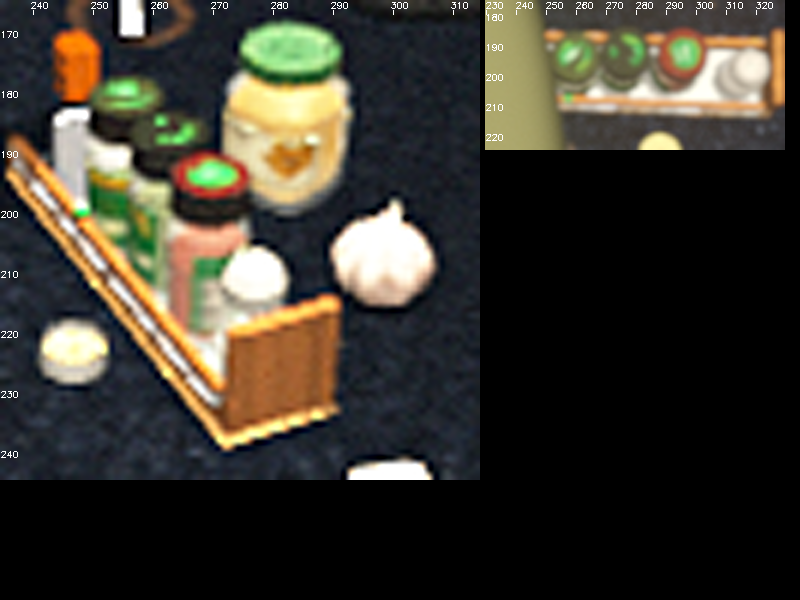

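The side and top views show the red jar upright on the floor between the shaker and spice_1, all of them clear of the wall. Next, the slide grip.

>>> {"op": "jog_arm", "data": {
  "plan": [
    [0.002,0,0.03,0],
    [0.002,0,0.06,0],
    [0.002,0,0.09,0],
    [0.002,0,0.113,0],
    [0.002,0,0.113,0]
  ]
}}

```text
clock: 15.9
eef_pos: [480.5, 57.6, 100.2]
eef_rot: [-0.003, 0.716, 0.698, -0.004]
contact_force: [-0.3, -0.4, 0.9]
width: 0.998
finger_force: 0.0
```

>>> {"op": "jog_arm", "data": {
  "plan": [
    [0,0,0,0],
    [0,0,0,0],
    [0,0,0,0],
    [0,0,0,0],
    [0,0,0,0]
  ],
  "fingers": 1,
  "force": 30
}}

```text
clock: 16.32
eef_pos: [484.3, 59.7, 105.6]
eef_rot: [-0.0, 0.715, 0.699, 0.0]
contact_force: [-20.2, 1.0, 16.7]
width: 0.301
finger_force: 10.3
```

>>> {"op": "jog_arm", "data": {
  "plan": [
    [0,0,0,0],
    [0,0,0,0],
    [0,0,0,0],
    [0,0,0,0],
    [0,0,0,0]
  ]
}}

```text
clock: 16.73
eef_pos: [482.2, 59.7, 105.4]
eef_rot: [-0.001, 0.715, 0.699, -0.001]
contact_force: [-6.5, 0.2, 9.9]
width: 0.256
finger_force: 31.6
```

Gripped: the 21.8 mm opening matches the grip block. I'll relieve the small side load and push home slowly.

>>> {"op": "jog_arm", "data": {
  "plan": [
    [-0.002,-0.001,0,0],
    [-0.005,-0.002,0,0],
    [-0.008,-0.002,0,0],
    [-0.011,-0.002,0,0],
    [-0.014,-0.002,0,0]
  ]
}}

```text
clock: 17.15
eef_pos: [481.8, 46.1, 105.4]
eef_rot: [-0.0, 0.715, 0.699, 0.001]
contact_force: [-2.7, 1.9, 8.7]
width: 0.251
finger_force: 31.5
```

>>> {"op": "jog_arm", "data": {
  "plan": [
    [-0.003,0,0,0],
    [-0.006,0,0,0],
    [-0.009,0,0,0],
    [-0.012,0,0,0],
    [-0.014,0,0,0]
  ]
}}

```text
clock: 17.57
eef_pos: [481.4, 32.0, 105.4]
eef_rot: [-0.0, 0.715, 0.699, 0.0]
contact_force: [-3.6, 2.3, 7.7]
width: 0.256
finger_force: 31.5
```

>>> {"op": "jog_arm", "data": {
  "plan": [
    [-0.002,0,0,0],
    [-0.004,0,0,0],
    [-0.006,0,0,0],
    [-0.008,0,0,0],
    [-0.008,0,0,0]
  ]
}}

```text
clock: 17.98
eef_pos: [481.3, 24.1, 105.4]
eef_rot: [-0.0, 0.715, 0.699, 0.001]
contact_force: [-2.6, 1.9, 8.4]
width: 0.255
finger_force: 31.4
```

>>> {"op": "jog_arm", "data": {
  "plan": [
    [-0.002,0,0,0],
    [-0.004,0,0,0],
    [-0.005,0,0,0],
    [-0.006,0,0,0],
    [-0.006,0,0,0]
  ]
}}

```text
clock: 18.4
eef_pos: [481.1, 18.2, 105.4]
eef_rot: [-0.001, 0.715, 0.699, 0.001]
contact_force: [-3.1, 2.5, 8.0]
width: 0.252
finger_force: 31.4
```

>>> {"op": "jog_arm", "data": {
  "plan": [
    [-0.001,0,0,0],
    [-0.002,0,0,0],
    [-0.003,0,0,0],
    [-0.003,0,0,0]
  ]
}}

```text
clock: 18.73
eef_pos: [481.1, 15.4, 105.4]
eef_rot: [-0.001, 0.715, 0.699, 0.001]
contact_force: [-3.5, 3.5, 7.8]
width: 0.253
finger_force: 31.5
```

>>> {"op": "jog_arm", "data": {
  "plan": [
    [-0.001,0,0,0],
    [-0.002,0,0,0],
    [-0.003,0,0,0],
    [-0.003,0,0,0]
  ]
}}

```text
clock: 19.07
eef_pos: [481.1, 15.1, 105.4]
eef_rot: [-0.003, 0.714, 0.7, 0.003]
contact_force: [-3.0, 12.4, 8.2]
width: 0.251
finger_force: 31.4
```

>>> {"op": "jog_arm", "data": {
  "plan": [
    [-0.001,0,0,0],
    [-0.002,0,0,0],
    [-0.003,0,0,0],
    [-0.003,0,0,0]
  ]
}}

```text
clock: 19.4
eef_pos: [481.1, 14.8, 105.4]
eef_rot: [-0.005, 0.714, 0.7, 0.005]
contact_force: [-3.2, 21.4, 6.7]
width: 0.256
finger_force: 31.4
```

>>> {"op": "jog_arm", "data": {
  "plan": [
    [0.003,0,0,0],
    [0.005,0,0,0],
    [0.005,0,0,0]
  ]
}}

```text
clock: 19.65
eef_pos: [481.1, 15.3, 105.3]
eef_rot: [-0.001, 0.714, 0.7, 0.001]
contact_force: [-3.6, 4.0, 6.4]
width: 0.249
finger_force: 31.4
```

Run:
```python
from h import *
to(0,0,0)
s=capture("side"); t=capture("top")
W=np.zeros((600,800,3),np.uint8); W[:600,:600]=crop(s,240,300,165,225,10); W[:100,600:800]=crop(t,235,335,175,225,2)
cv2.imwrite("pics/c7.png",W)
```

```text
t 19.65 pos [481.1  15.3 105.3] yaw -0.021 tilt [0.    0.003] w 0.249 ff 31.4 F [-3.6  4.   6.4] -> shift [ -25.6 -480.7  105.1] turn None
```

View pics/c7.png

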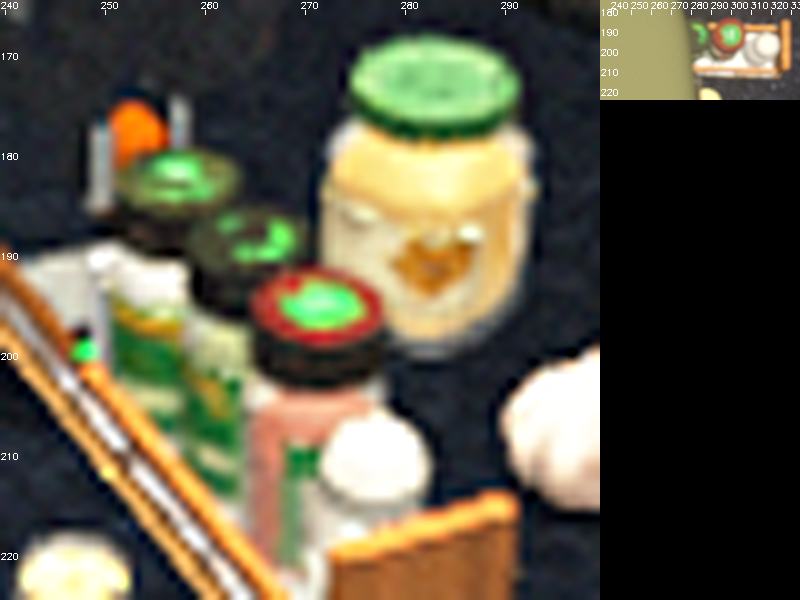

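The side view shows all four upright in a closed row, with the red cap at (271,195) next to the dome at (277,210) and the plate at the green rail mark. At 21 N the slide no longer gave, so it is at its stop. I'll release and retreat, then check the numbers.

>>> {"op": "jog_arm", "data": {
  "plan": [
    [0,0,0,0],
    [0,0,0,0],
    [0,0,0,0],
    [0,0,0,0],
    [0,0,0,0]
  ],
  "fingers": 0
}}

```text
clock: 20.17
eef_pos: [481.4, 13.5, 104.2]
eef_rot: [0.0, 0.715, 0.699, -0.0]
contact_force: [0.7, -0.4, 0.4]
width: 0.943
finger_force: 0.0
```

>>> {"op": "jog_arm", "data": {
  "plan": [
    [0,0,-0.03,0],
    [0,0,-0.065,0],
    [0,0,-0.1,0],
    [0,0,-0.135,0],
    [0,0,-0.15,0]
  ]
}}

```text
clock: 20.58
eef_pos: [483.3, 13.6, 258.9]
eef_rot: [0.002, 0.715, 0.699, 0.002]
contact_force: [0.9, 0.2, 0.6]
width: 1.0
finger_force: 0.0
```

>>> {"op": "jog_arm", "data": {
  "plan": [
    [0.04,0,0,0],
    [0.08,0,0,0],
    [0.12,0,0,0],
    [0.16,0,0,0],
    [0.2,0,0,0]
  ]
}}

```text
clock: 21.0
eef_pos: [485.5, 215.2, 254.3]
eef_rot: [0.0, 0.715, 0.699, 0.0]
contact_force: [0.9, -0.9, 0.7]
width: 1.0
finger_force: 0.0
```

>>> {"op": "jog_arm", "data": {
  "plan": [
    [0,0,0,0],
    [0,0,0,0],
    [0,0,0,0]
  ]
}}

```text
clock: 21.25
eef_pos: [485.4, 213.3, 253.9]
eef_rot: [0.0, 0.715, 0.699, -0.001]
contact_force: [-0.5, -0.1, 0.3]
width: 1.0
finger_force: 0.0
```

Run:
```python
from h import *
to(0,0,0)
t=capture("top"); t0=np.load("pics/top0.npy"); np.save("pics/top9.npy",t)
def og(t):
    h=cv2.cvtColor(t,cv2.COLOR_RGB2HSV); m=cv2.inRange(h,(11,200,200),(22,255,255)); m[:185]=0; m[197:]=0; m[:,:222]=0; m[:,275:]=0
    m[:187]=0
    n,l,st,ce=cv2.connectedComponentsWithStats(m); i=1+st[1:,4].argmax(); return st[i],ce[i],np.round(ray("top",ce[i],110),1)
a=og(t0);b=og(t);print(a,b,"travel",a[2]-b[2])
# plate front top edge: bright->dark/bright profile rows
def gm(t):
    h=cv2.cvtColor(t,cv2.COLOR_RGB2HSV); return h
h=gm(t); m=cv2.inRange(h,(0,110,60),(8,255,255))|cv2.inRange(h,(170,110,60),(180,255,255)); m[:180]=0;m[205:]=0;m[:,:280]=0;m[:,320:]=0
c=max(cv2.findContours(m,0,1)[0],key=cv2.contourArea);q=cv2.minEnclosingCircle(c);print("red cap",q,np.round(ray("top",q[0],113),1))
for v in (192,198): print(t[v,238:262].mean(1).astype(int))
print("mark",np.round(ray("top",(257.7,186),34),1),np.round(ray("top",(257.2,207.5),34),1))
d=cv2.absdiff(t,t0).max(2);
```

```text
t 21.25 pos [485.4 213.3 253.9] yaw -0.021 tilt [-0.001 -0.001] w 1.0 ff 0.0 F [-0.5 -0.1  0.3] -> shift [-223.4 -480.5  254.6] turn None
(array([228, 191,   7,   5,  10], dtype=int32), array([231.9, 193.9]), array([474.9,  55.4, 110. ])) (array([245, 192,   7,   4,   9], dtype=int32), array([248.66666667, 194.33333333]), array([474.4,  11.9, 110. ])) travel [ 0.5 43.5  0. ]
red cap ((299.0, 193.0), 7.615873336791992) [ 479.2 -118.   113. ]
[255 255 255 255 252 229 196 169 163 167 164 164 163 163 164 198 251 255
 253 205 140 120 137 154]
[255 255 255 252 221 166 114  92  89  86  84  89  90  89 115 197 253 255
 247 182 115 111 118 120]
mark [511.9 -11.1  34. ] [451.1 -10.5  34. ]
```

The plate face, at y≈-10.5, lines up with the green home marks at y≈-11, and the slide travelled about 44 mm as expected. Handing in.

```bash
python3 -c "
from workcell import manip
print(manip.close_job())"
```

```text
the job is handed in; nothing more can be done
None
```

I handed the job in at about 21 s. The red jar stands next to the shaker, all four are upright in a closed row, and the slide is against its end stop; the hand-in call returned no verdict.

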